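# Turn the aerosol can over against the timer

## Robot

A 6-joint arm with a two-finger parallel gripper is mounted at the origin on a cart in front of the work surface, level with it; the furniture and walls round the work are solid. World frame = base frame: x ahead of the robot, y to its left, z up, the work surface at z = 0. Lengths are in m, angles in degrees, forces in N, time in s.
With the tool pointing down it reaches from about 0.25 to 0.725 m from the base axis. Payload 9.7 kg.
Tool frame: the origin (TCP) lies between the finger pads; the fingertips stand 19 mm ahead of it and the grasp point (between the pads) is the TCP; z points along the fingers, y is the line along which they close (so a half turn about z gives the same grasp; the last joint's range is limited). The gripper opens to 85 mm and grips with 20 to 120 N. Pads are 22 mm wide; open, the fingers measure 114 mm over their backs; the gripper's body (76 mm by 85 mm) begins 54 mm behind the grasp point. The pads swing forward as they close: fully open they stand 13 mm farther back than shut.
Start: joints at [71.219, 4.979, 10.078, 95.1, 0, 90], TCP at [0.177, 0.521, 0.25] pointing down, gripper open.
Joint ranges: [-179.16, 179.16], [-48.56, 103.87], [-65.8, 70.77], [-126.05, 130.52], [-82.76, 87.17], [-180, 180]. Speed limits (degrees/s): [127.2, 127.2, 147.25, 180, 180, 180].

## Interface

Orientations are given as [roll, pitch, yaw] about the fixed x, y, z axes, in that order (R = Rz(yaw) Ry(pitch) Rx(roll)).
In Python, from workcell import bot gives the robot as it stands. The module is installed in compiled form; this text tells all that it offers.
- The arm moves only by the shell command python3 -m crank 'ROWS' [OPENING] [FORCE]. ROWS is JSON, a list that holds one entry, the list of rows, each a list of 6 numbers: the shift along the world's x, y, z as a fraction of full scale, then the turn, a rotation vector about the world's x, y, z as a fraction of full scale. In form: [[[x, y, z, wx, wy, wz], ...]]. A call has 1 to 20 rows; each row shifts and turns the commanded pose from where the row before left it; what a row does not reach is not made up. Full scale, the value 1, is 20 mm for a shift and 0.12 rad for a turn. A row lasts 1/12 s, in which the tool goes at most 41.7 mm and 7.16 degrees, less where a joint would pass 70% of its speed; a pose out of reach is approached as far as the arm can. A call with a number of a shift or a turn outside -1 to 1 is refused whole. A call with a gripper value outside its range is refused whole. OPENING is the opening, from 0 (shut) to 1 (fully open), set as the call begins (- or left out, the last holds). The fingers move at their own pace and stop on an object; FORCE is the grip in N (left out, the last holds). Time passes only in rows, so rows that do not move let the fingers close. It gives the time, the measured TCP pose, the force, the opening and the grip force at its end, in the units of the state.
- bot.get_obs(): the state, without advancing time (a new reading comes with each control period).
- bot.camera(name): name is "scene" or "top" or "wrist"; returns the picture (400x640x3 uint8, red, green, blue); there is no depth.
- bot.camera_model(name): a dict with "vertical_fov" (degrees; the focal length in pixels is half the picture's height over the tangent of half this angle, whatever the lens; pixels are square), "cx", "cy" (the principal point, pixels), "R" (3x3) and "t" (3): a world point X has camera coordinates R X + t. Camera axes: x right, y down, z forward; pixel columns grow to the right and rows downward; lengths in m; the calibration is good to about 2 mm. The wrist camera is an equidistant fisheye: a pixel r from the principal point sees the ray r / f radians off the axis. A picture is of the moment at which its call begins: read the wrist's pose just before it. camera_model takes no time and is no camera call; for the wrist camera it gives the pose at the moment of the call.
- bot.job_done(): hands the job in; it is judged then, once.
The state is a dict: "time": time; "q": joint angles; "qd": joint speeds; "joint_efforts": joint torques, N m; "ee_pos": TCP position; "tcp_rot": TCP orientation; "wrist_force": force on the tool from outside, world axes, zero at the start; "torque": the same for the moment, N m; "opening": finger opening in m; "grasp_force": force on a finger pad.
Only numpy, scipy, OpenCV 4.12 (cv2) and the standard library are available. Lean on these libraries where they do the work, as an engineer would, in place of code of your own. Each camera call takes 0.05 s, during which the arm holds its last target. There are 200 camera calls.

## Task

Free the stuck mixing ball inside the short aerosol can: press the large start key of the bench timer, then lift the can, turn it over so that its top points well downwards, keep it so for a second, and set it gently back upright in the round drip tray. Then press the small stop key, leaving the other things on the bench as they are.

Things in the scene. Friction and masses are not known exactly. Their poses are not given: they have to be found in the camera images.
- contact_can: the short aerosol can, closed: upright cylinder 50 mm in diameter, 165 mm tall, about 0.3 kg, rusty domed top with no cap; it starts standing on the bench. Origin at the centre of its underside, z along its axis towards the top
- tall_can: a taller capped spray can, 56 mm in diameter, 212 mm tall, standing near the short one; leave it alone. Origin at the centre of its underside, z up
- drip_tray: round shallow steel drip tray fixed to the bench, 132 mm across outside at the rim, 108 mm at its foot, 14 mm high, wall 3 mm, inner floor 4 mm above the bench and about 105 mm across. Origin at the centre of its underside, z up
- tray_floor (a point): centre of the drip tray's inner floor, 4 mm above the bench, z up
- timer: low grey bench timer fixed to the bench, 100 x 190 mm, 42 mm high, with a small display at its far edge and two keys on top. Origin at the centre of its underside; x points to the display side, y to the start key's end, z up
- start_key_top (a point): centre of the top of the large round start key (42 mm in diameter, at the timer's +y end); the key stands in a raised collar and goes straight down
- start_key (a joint): travel of the start key: 0 up, 0.006 m fully down; sprung, 5 N when fully down
- stop_key_top (a point): centre of the top of the small round stop key (26 mm in diameter, at the timer's -y end); the key stands in a raised collar and goes straight down
- stop_key (a joint): travel of the stop key: 0 up, 0.006 m fully down; sprung, 5 N when fully down
- flat_tin: flat square tin lying on the bench behind the work, 89 x 89 x 26 mm; leave it alone. Origin at the centre of its underside
- wrench: small spanner lying on the bench behind the work, 116 mm long, 7 mm thick; leave it alone. Origin at the centre of its underside
- pliers: pliers lying on the bench behind the work, 157 mm long, 12 mm thick; leave them alone. Origin at the centre of their underside

How it is judged:
By the outcome, as a careful person would: the job done as asked, in the order asked, and still so for the second after the job is handed in, with the robot touching nothing.
It also fails if it takes over 72 s, if anything falls off the work surface, if the arm or the gripper's body presses on something with over 40 N, if the wrist force passes 120 N, or if a joint passes its speed limit or range.

## Working session

There is one attempt and no reset: what is moved stays moved. The work goes in short steps, Python scripts to look and compute and a shell command to move; the robot and the scene stay as the last step left them, time stands still between calls to the robot, and variables do not carry over. Pictures are saved under pics/ and viewed, at most 12 in all, crops included, and the job is handed in when it is done.

```bash
mkdir -p pics; python3 - <<'E'
from workcell import bot
import cv2
for n in("scene","top"):
    cv2.imwrite(f"pics/{n}0.png",bot.camera(n)[:,:,::-1]); m=bot.camera_model(n); print(n,m)
o=bot.get_obs();print(o)
E
```

```text
scene {'vertical_fov': 42.456840774265245, 'cx': 315.38989946191646, 'cy': 200.44926017158042, 'R': array([[ 0.89585272, -0.44422813,  0.01045341],
       [-0.30098714, -0.62395604, -0.7211696 ],
       [ 0.32688629,  0.64291541, -0.69267967]]), 't': array([-0.52481974,  0.27565424,  1.10525555])}
top {'vertical_fov': 45.667488712110554, 'cx': 315.54171609682453, 'cy': 199.9764053592855, 'R': array([[-0.02407412, -0.99969863,  0.00480568],
       [-0.98807446,  0.02306235, -0.15223988],
       [ 0.15208317, -0.00841341, -0.98833189]]), 't': array([0.05528248, 0.63931633, 1.14544196])}
{'time': 0.1, 'q': array([ 7.12189588e+01,  5.00770773e+00,  1.00380932e+01,  9.50989499e+01,
       -1.68842616e-03,  9.00004159e+01]), 'qd': array([ 0.08059557, -0.09436309,  0.02210029,  0.02221739, -0.06271524,
       -0.03340624]), 'joint_efforts': array([ 1.76271576e-03, -5.21562231e+01,  4.65653551e+01,  1.60068262e-02,
        4.99179066e-05, -2.89065019e-05]), 'ee_pos': array([0.17702196, 0.52053879, 0.24964819]), 'tcp_rot': array([-1.79931436e+02,  1.68892264e-03,  1.61218545e+02]), 'wrist_force': array([ 0.44341767,  0.2187409 , -0.4457445 ]), 'torque': array([ 0.01717077, -0.06860893, -0.01451642]), 'grasp_force': 0.0, 'opening': 0.0852786821278853}
```

View pics/scene0.png

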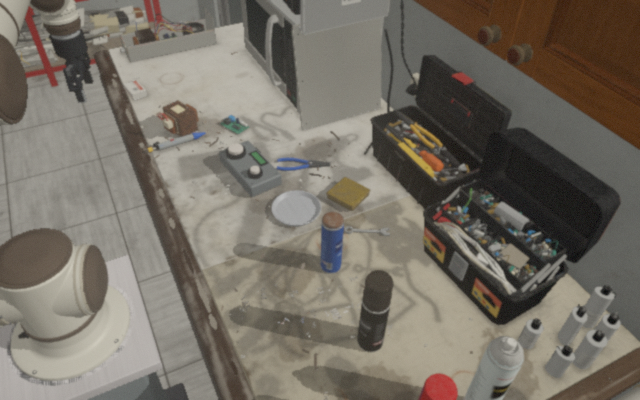

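View pics/top0.png

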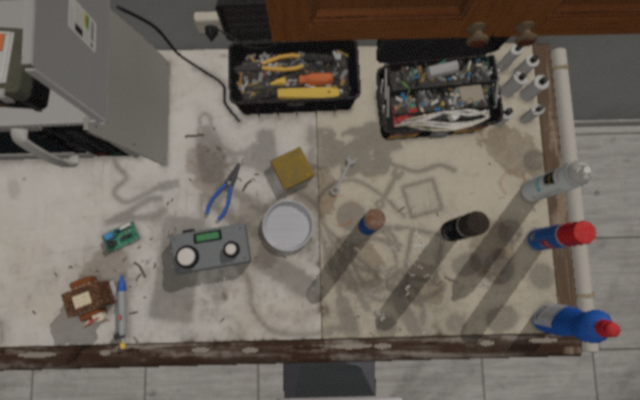

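The scene view shows the start key at about (235,151), stop key (255,170), tray (296,208), blue can top (332,220) and tall can (375,280). In the top view they are at (186,257), (232,249), (287,227), (373,220) and (475,225). Next I measure them.

```bash
cat > h.py <<'E'
import numpy as np
from workcell import bot
def ray(n,u,v,m=None):
    m=m or bot.camera_model(n); f=200/np.tan(np.radians(m['vertical_fov']/2))
    d=np.array([(u-m['cx'])/f,(v-m['cy'])/f,1]); R=np.array(m['R']); return -R.T@m['t'],R.T@d
def plane(n,u,v,z):
    c,d=ray(n,u,v); return c+d*(z-c[2])/d[2]
def tri(a,b):
    c1,d1=ray("scene",*a); c2,d2=ray("top",*b)
    s=np.linalg.lstsq(np.c_[d1,-d2],c2-c1,rcond=None)[0]
    p,q=c1+s[0]*d1,c2+s[1]*d2; return (p+q)/2,np.linalg.norm(p-q)
def proj(n,X):
    m=bot.camera_model(n); f=200/np.tan(np.radians(m['vertical_fov']/2))
    x=np.array(m['R'])@X+m['t']; return f*x[0]/x[2]+m['cx'],f*x[1]/x[2]+m['cy']
E
python3 - <<'E'
from h import *
import cv2
T=cv2.imread("pics/top0.png");S=cv2.imread("pics/scene0.png")
def blob(I,x0,y0,x1,y1,mask):
    m=mask(I[y0:y1,x0:x1].astype(int)).astype(np.uint8)
    n,l,s,c=cv2.connectedComponentsWithStats(m); k=1+np.argmax(s[1:,4]); b=s[k]
    return (c[k]+[x0,y0]).round(1),(b[:4]+[x0,y0,0,0]).tolist(),int(b[4])
white=lambda t:lambda a:a.min(2)>t
R={}
for n,I,bs in(("top",T,dict(start=(172,243,200,271),stop=(220,238,244,260),tray=(255,195,320,258))),("scene",S,dict(start=(222,140,248,164),stop=(245,160,266,181)))):
    for k,b in bs.items(): R[n,k]=blob(I,*b,white(150)); print(n,k,R[n,k])
rust=lambda a:(a[:,:,2]>a[:,:,0]+18)&(a[:,:,2]<190)
R["top","can"]=blob(T,350,200,390,240,rust);R["scene","can"]=blob(S,316,206,348,232,rust)
dark=lambda a:a.max(2)<75
print(R["top","can"],R["scene","can"],blob(T,440,205,495,245,dark))
for k in("start","stop","can"): print(k,tri(R["scene",k][0],R["top",k][0]))
for k in("start","stop"): print(k,plane("top",*R["top",k][0],.048),plane("scene",*R["scene",k][0],.048))
print("can z.16",plane("top",*R["top","can"][0],.16),"tray",plane("top",287,227,.014),"tall",plane("top",475,225,.21))
a=cv2.resize(T[190:280,160:320],None,fx=5,fy=5,interpolation=2)[:, :800]
cv2.imwrite("pics/c1.png",a)
b=np.hstack([cv2.resize(T[190:250,340:440],None,fx=4,fy=4,interpolation=2),cv2.resize(S[200:290,310:410],None,fx=4,fy=4,interpolation=2)[:240]]);b2=cv2.resize(S[200:350,300:400],None,fx=2.2,fy=2.2)
c=np.zeros((580,800,3),np.uint8);c[:240]=b;c[245:245+330,:220]=b2;d=cv2.resize(S[135:235,210:330],None,fx=3.3,fy=3.3,interpolation=2);c[245:575,230:230+396]=d
cv2.imwrite("pics/c2.png",c)
E
```

```text
top start (array([185.8, 256.1]), [179, 250, 14, 13], 146)
top stop (array([230.3, 248.5]), [227, 245, 7, 8], 39)
top tray (array([272.9, 241.7]), [270, 239, 7, 5], 14)
scene start (array([232.3, 145.3]), [222, 140, 21, 13], 196)
scene stop (array([254.7, 168.7]), [251, 166, 8, 7], 46)
(array([372.8, 215.4]), [350, 200, 40, 40], 1100) (array([333.3, 218. ]), [316, 206, 32, 22], 421) (array([464.6, 226.5]), [440, 212, 49, 30], 968)
start (array([0.50422489, 0.3562979 , 0.07834395]), np.float64(0.00516338076111646))
stop (array([0.52443827, 0.25045709, 0.06553945]), np.float64(0.002909049816441557))
can (array([ 0.58458961, -0.08768021,  0.16082701]), np.float64(0.0005266981680458419))
start [0.50795006 0.36356924 0.048     ] [0.51234138 0.39559934 0.048     ]
stop [0.5240246  0.25393692 0.048     ] [0.53229717 0.26981789 0.048     ]
can z.16 [ 0.58493545 -0.08788395  0.16      ] tray [0.57739571 0.11469851 0.014     ] tall [ 0.55302432 -0.30105083  0.21      ]
```

View pics/c1.png

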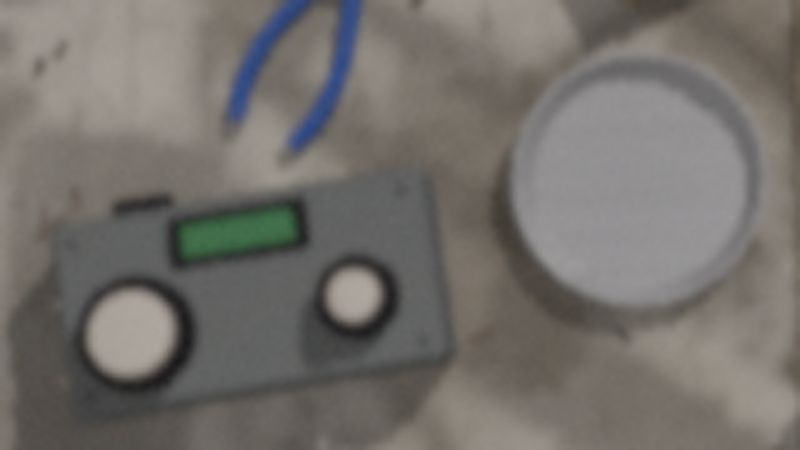

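View pics/c2.png

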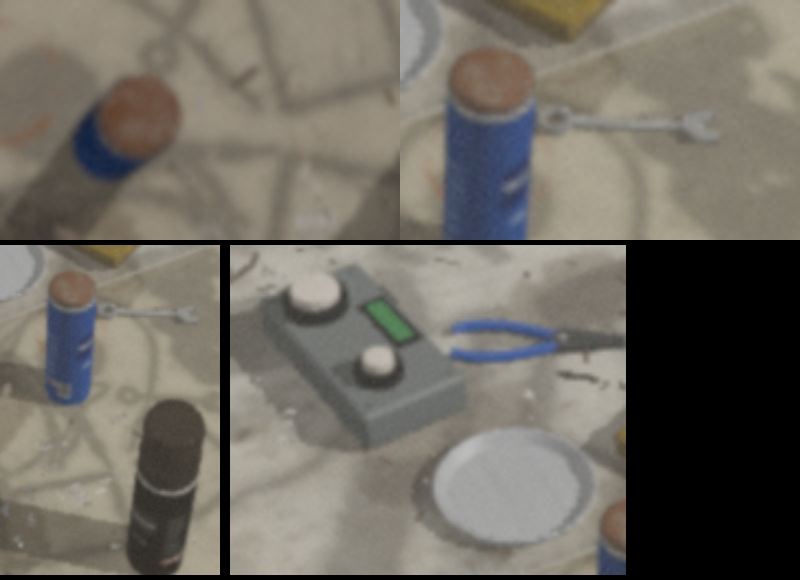

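In the crops, the start key is at top (186.2,256.8) and scene (235.8,149.2). The stop key is at top (231,249.2) and scene (254.8,169.8). The tray rim centre is at top (287.4,226.4), and the can's dome is at top (374.7,218.7) and scene (332.5,219). The bad blobs are replaced with these readings.

```bash
python3 - <<'E'
from h import *
for k,a,b in(("start",(235.8,149.2),(186.2,256.8)),("stop",(254.8,169.8),(231,249.2)),("can",(332.5,219),(374.7,218.7))): print(k,tri(a,b))
for z in(.048,.056): print(plane("top",186.2,256.8,z),plane("top",231,249.2,z))
for u in(262,287.4,312.4): print("tray",plane("top",u,226.4,.014))
for z in(.155,.163):print("can",plane("top",374.7,218.7,z))
print("cap",plane("top",475,225,.21))
# timer top corners in crop c1
c=[plane("top",160+x/5,190+y/5,.042) for x,y in((60,235),(428,170),(452,355),(90,410))]
for p in c: print("corner",p)
print([np.linalg.norm(c[i]-c[i-1]) for i in range(4)])
# can axis in scene: predicted base
p=plane("top",374.7,218.7,.16);print(proj("scene",[p[0],p[1],0]),proj("scene",p))
E
```

```text
start (array([0.50809436, 0.35819467, 0.06145881]), np.float64(0.00510257946647565))
stop (array([0.52336014, 0.24898594, 0.06310784]), np.float64(0.0040309259068957905))
can (array([ 0.57829214, -0.0918978 ,  0.16400349]), np.float64(0.0030208246265816187))
[0.50620908 0.36255396 0.048     ] [0.52225742 0.25220129 0.048     ]
[0.50588812 0.36043807 0.056     ] [0.52182776 0.25083283 0.056     ]
tray [0.58045292 0.17876523 0.014     ]
tray [0.5789154  0.11364976 0.014     ]
tray [0.57740132 0.04952694 0.014     ]
can [ 0.57786877 -0.09253378  0.155     ]
can [ 0.57698212 -0.09147104  0.163     ]
cap [ 0.55302432 -0.30105083  0.21      ]
corner [0.55641224 0.40036599 0.042     ]
corner [0.58465816 0.21684853 0.042     ]
corner [0.49230315 0.20512    0.042     ]
corner [0.46964297 0.38369853 0.042     ]
[np.float64(0.08835559076965094), np.float64(0.18567845173193037), np.float64(0.09309676318580709), np.float64(0.18001049124312063)]
(np.float64(329.2237959048486), np.float64(266.83015186529315)) (np.float64(331.35384440628917), np.float64(220.52304994892907))
```

```bash
python3 -m crank '[[[1,-0.48,0,0,0,0],[1,-0.48,0,0,0,0],[1,-0.48,0,0,0,0],[1,-0.48,0,0,0,0],[1,-0.48,0,0,0,0],[1,-0.48,-0.2,0,0,0],[1,-0.48,-0.3,0,0,0],[1,-0.48,-0.4,0,0,0],[1,-0.48,-0.5,0,0,0],[1,-0.48,-0.5,0,0,0],[1,-0.48,-0.5,0,0,0],[1,-0.48,-0.5,0,0,0],[1,-0.48,-0.5,0,0,0],[1,-0.48,-0.6,0,0,0],[1,-0.48,-0.7,0,0,0],[1,-0.48,-0.7,0,0,0],[0.5,-0.37,-0.8,0,0,0],[0,0,-0.4,0,0,0],[0,0,0,0,0,0],[0,0,0,0,0,0]]]' 0 40; python3 - <<'E'
from h import *
import cv2
cv2.imwrite("pics/w1.png",bot.camera("wrist")[:,:,::-1]);print(bot.get_obs()['wrist_force'],bot.get_obs()['q'])
E
```

```text
time: 1.77
ee_pos: [0.5064, 0.3598, 0.118]
tcp_rot: [-179.9, -0.1, 161.2]
wrist_force: [0.4, 0.7, 0.3]
opening: 0.0001
grasp_force: 0.0
[-0.26622359 -0.11909568  0.03312223] [3.54146126e+01 1.41667920e+01 5.98447514e+00 8.18038380e+01
 1.04501369e-02 5.41599198e+01]
```

View pics/w1.png

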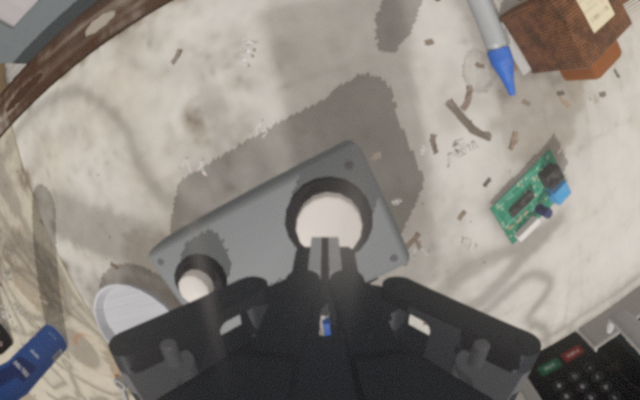

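The wrist view shows the shut fingertips at about (325,245), with the start key's disc centred near (329,222) and the stop key near (195,280). I cast those pixels to check the positions.

```bash
cat >> h.py <<'E'
def wplane(u,v,z):
    m=bot.camera_model("wrist"); f=200/np.tan(np.radians(m['vertical_fov']/2))
    dx,dy=u-m['cx'],v-m['cy']; r=np.hypot(dx,dy)+1e-9; t=r/f
    R=np.array(m['R']); d=R.T@np.array([np.sin(t)*dx/r,np.sin(t)*dy/r,np.cos(t)]); c=-R.T@m['t']
    return c+d*(z-c[2])/d[2]
def wproj(X):
    m=bot.camera_model("wrist"); f=200/np.tan(np.radians(m['vertical_fov']/2))
    x=np.array(m['R'])@X+m['t']; t=np.arctan2(np.hypot(x[0],x[1]),x[2]); return m['cx']+f*t*x[0]/np.hypot(x[0],x[1]),m['cy']+f*t*x[1]/np.hypot(x[0],x[1])
E
python3 - <<'E'
from h import *
p=bot.get_obs()['ee_pos'];print("tip",wproj(p-[0,0,.019]))
for z in(.052,.058):print(wplane(329,223,z),wplane(195,281,z))
E
```

```text
tip (np.float64(324.34895420219874), np.float64(252.80364960794697))
[0.50890744 0.36259831 0.052     ] [0.52221901 0.25088945 0.052     ]
[0.50677584 0.36322795 0.058     ] [0.5196687  0.25503293 0.058     ]
```

```bash
python3 -m crank '[[[0.05,0.05,-0.5,0,0,0],[0,0,-0.5,0,0,0],[0,0,-0.5,0,0,0],[0,0,-0.3,0,0,0],[0,0,-0.1,0,0,0],[0,0,-0.1,0,0,0],[0,0,0,0,0,0]]]'
```

```text
time: 2.4
ee_pos: [0.5077, 0.3608, 0.0783]
tcp_rot: [-180.0, -0.0, 161.2]
wrist_force: [-3.1, 0.0, 4.3]
opening: -0.0002
grasp_force: 2.0
```

```bash
python3 -m crank '[[[0,0,-0.1,0,0,0],[0,0,-0.1,0,0,0],[0,0,0,0,0,0],[0,0,0,0,0,0]]]'
```

```text
time: 2.73
ee_pos: [0.5082, 0.3609, 0.0769]
tcp_rot: [179.9, 0.1, 161.2]
wrist_force: [-7.3, -3.4, 18.4]
opening: 0.0
grasp_force: 8.8
```

```bash
python3 -m crank '[[[0,0,0.5,0,0,0],[0,0,1,0,0,0],[0,0,1,0,0,0],[0,0,1,0,0,0.35],[0,0,1,0,0,0.36],[0,0,1,0,0,0.36],[0,0,1,0,0,0.36],[0,-0.5,1,0,0,0],[0,-1,1,0,0,0],[0,-1,1,0,0,0],[0,-1,0.5,0,0,0],[0,-1,0,0,0,0],[-0.1,-1,0,0,0,0],[-0.1,-1,0,0,0,0],[-0.1,-1,0,0,0,0],[-0.1,-1,0,0,0,0],[-0.2,-1,0,0,0,0],[-0.2,-1,0,0,0,0],[-0.2,-1,0,0,0,0],[-0.2,-1,0,0,0,0]]]' 1; python3 -m crank '[[[-0.1,-1,0,-0.156,-0.988,0],[-0.1,-1,0,-0.156,-0.988,0],[-0.1,-1,0,-0.156,-0.988,0],[0,-1,0,-0.156,-0.988,0],[0,-1,0,-0.156,-0.988,0],[0,-1,0,-0.156,-0.988,0],[0,-1,0,-0.156,-0.988,0],[0,-1,0,-0.156,-0.988,0],[0,-1,0,-0.156,-0.988,0],[0,-0.35,0,-0.156,-0.988,0],[0,0,0,-0.156,-0.988,0],[0,0,0,-0.156,-0.988,0],[0,0,0,-0.156,-0.988,0],[0,0,0,0,-0.09,0],[0,0,0,0,0,0],[0,0,0,0,0,0]]]'; python3 -c "
from workcell import bot
print(bot.get_obs()['q'])"
```

```text
time: 4.4
ee_pos: [0.484, 0.1096, 0.2744]
tcp_rot: [-180.0, 0.0, 171.0]
wrist_force: [-0.4, 0.7, 0.4]
opening: 0.0853
grasp_force: 0.0
time: 5.73
ee_pos: [0.5964, -0.0854, 0.2859]
tcp_rot: [179.7, 83.1, 170.3]
wrist_force: [0.8, 0.0, 0.3]
opening: 0.0855
grasp_force: 0.0
[ -7.12027603 -48.43406993 -63.90119358  -8.56763163  -2.33593875
   0.31570778]
```

```bash
cat > kin.py <<'E'
import numpy as np
from scipy.optimize import least_squares
s=lambda d:np.sin(np.radians(d)); c=lambda d:np.cos(np.radians(d))
D=[(5.008,10.038,95.099,.5498,.2496),(14.167,5.984,81.804,.6212,.118),(-48.434,-63.90,-8.568,.6025,.2859)]
def fk(P,a,b,w):
    r0,z0,L1,L2,Lt=P; p=a-b+w
    return r0+L1*s(a)+L2*c(a-b)+Lt*c(p), z0+L1*c(a)-L2*s(a-b)-Lt*s(p), p
def err(P): return np.ravel([[fk(P,*d[:3])[0]-d[3],fk(P,*d[:3])[1]-d[4]] for d in D])
F=least_squares(err,[0,.17,.46,.5,.45]); P=F.x
def ik(r,z,p):
    best=None
    for g in((0,0),(-40,-60),(30,30),(-40,0)):
        S=least_squares(lambda q:[fk(P,q[0],q[1],p-q[0]+q[1])[0]-r,fk(P,q[0],q[1],p-q[0]+q[1])[1]-z],g,bounds=([-48,-65],[103,70]))
        w=p-S.x[0]+S.x[1]
        if S.cost<1e-8 and -125<w<130: return S.x.round(0).tolist()+[round(w)]
E
python3 - <<'E'
from kin import *
print(P,abs(F.fun).max())
for z in(.11,.2,.3,.4,.5):
  for r in(.45,.5,.55,.585,.65,.7): print(z,r,[(p,ik(r,z,p)) for p in(60,50,40,30,20,0,-20) if ik(r,z,p)])
E
```

```text
[-0.01277677  0.2027223   0.41689902  0.53359154  0.41476468] 0.004853512086952394
0.11 0.45 [(60, [-41.0, -46.0, 55])]
0.11 0.5 [(60, [-32.0, -41.0, 51]), (50, [-42.0, -51.0, 41])]
0.11 0.55 [(60, [-23.0, -36.0, 47]), (50, [-32.0, -46.0, 36]), (40, [-40.0, -56.0, 24]), (-20, [47.0, -57.0, -125])]
0.11 0.585 [(60, [-18.0, -32.0, 46]), (50, [-26.0, -42.0, 34]), (40, [-32.0, -52.0, 20]), (30, [-36.0, -61.0, 6]), (-20, [46.0, -54.0, -120])]
0.11 0.65 [(60, [-8.0, -24.0, 44]), (50, [-15.0, -34.0, 31]), (40, [-20.0, -44.0, 16]), (30, [-22.0, -53.0, -1]), (20, [-19.0, -59.0, -20]), (0, [10.0, -61.0, -71]), (-20, [44.0, -48.0, -112])]
0.11 0.7 [(60, [-1.0, -17.0, 44]), (50, [-7.0, -28.0, 29]), (40, [-12.0, -38.0, 14]), (30, [-13.0, -46.0, -3]), (20, [-10.0, -52.0, -23]), (0, [14.0, -54.0, -69]), (-20, [44.0, -42.0, -107])]
0.2 0.45 [(60, [-42.0, -37.0, 65])]
0.2 0.5 [(60, [-33.0, -32.0, 61]), (50, [-44.0, -42.0, 51])]
0.2 0.55 [(60, [-25.0, -27.0, 58]), (50, [-35.0, -38.0, 47]), (40, [-44.0, -48.0, 36])]
0.2 0.585 [(60, [-20.0, -24.0, 56]), (50, [-29.0, -34.0, 45]), (40, [-37.0, -44.0, 32])
[... 1959 characters left out ...]
.5 [(60, [-22.0, 8.0, 90]), (50, [-32.0, -3.0, 79]), (40, [-41.0, -13.0, 68])]
0.5 0.55 [(60, [-16.0, 13.0, 89]), (50, [-26.0, 1.0, 77]), (40, [-35.0, -10.0, 65]), (30, [-44.0, -21.0, 53])]
0.5 0.585 [(60, [-11.0, 16.0, 88]), (50, [-21.0, 4.0, 75]), (40, [-31.0, -8.0, 63]), (30, [-39.0, -19.0, 50]), (20, [-47.0, -30.0, 37])]
0.5 0.65 [(60, [-3.0, 24.0, 87]), (50, [-13.0, 10.0, 73]), (40, [-22.0, -3.0, 59]), (30, [-30.0, -15.0, 46]), (20, [-37.0, -25.0, 31]), (0, [-43.0, -44.0, -1]), (-20, [-32.0, -54.0, -42])]
0.5 0.7 [(60, [4.0, 31.0, 87]), (50, [-7.0, 15.0, 72]), (40, [-16.0, 2.0, 58]), (30, [-23.0, -10.0, 43]), (20, [-29.0, -21.0, 28]), (0, [-34.0, -39.0, -5]), (-20, [-22.0, -48.0, -46])]
```

```bash
python3 -m crank '[[[0,0,0,0.156,0.988,0],[0,0,0,0.156,0.988,0],[-0.3,0,0,0.156,0.988,0],[-0.5,0,0,0.156,0.988,0],[-0.6,0,0,0.156,0.988,0],[-0.6,0,0,0.156,0.988,0],[-0.6,0,0,0.04,0.27,0],[-0.6,0,-0.3,0,0,0],[-0.6,0,-0.6,0,0,0],[0,0,-0.8,0,0,0],[0,0,-0.8,0,0,0],[0,0,-0.8,0,0,0],[0,0,-0.8,0,0,0],[0,0,0,0,0,0],[0,0,0,0,0,0]]]' 1 60; python3 - <<'E'
from h import *
import cv2
o=bot.get_obs();print(o['q'])
I=bot.camera("wrist");cv2.imwrite("pics/w2.png",I[:,:,::-1])
for z in (.06,.165): print(wproj([.577,-.092,z]))
E
```

```text
time: 6.98
ee_pos: [0.5209, -0.0854, 0.2049]
tcp_rot: [-179.6, 41.3, 170.9]
wrist_force: [0.2, -0.9, 0.5]
opening: 0.0854
grasp_force: 0.0
[-9.10289317e+00 -3.86409438e+01 -3.98545916e+01  4.75073891e+01
 -4.11187461e-01 -2.19457724e-02]
(np.float64(328.51613519342277), np.float64(130.1858341105092))
(np.float64(328.6168243933886), np.float64(241.6263921984958))
```

View pics/w2.png

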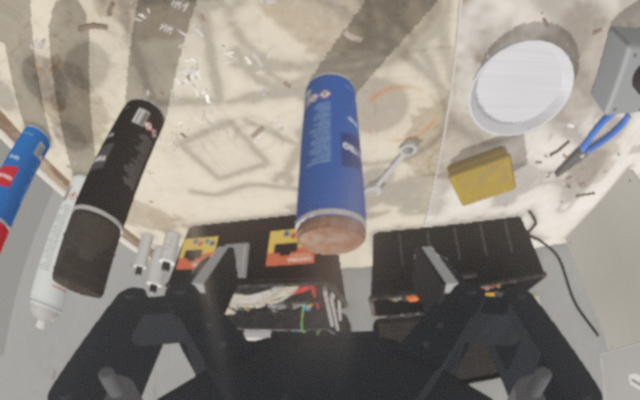

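The can's axis runs from about (335,80) to (332,230), roughly 3 px right of the prediction, so the can's y is about -0.0895. The fingers straddle it clear on both sides.

```bash
python3 -m crank '[[[0.3,-0.02,-0.4,0,0,0],[0.32,-0.02,-0.45,0,0,0],[0.32,-0.02,-0.45,0,0,0],[0.32,-0.02,-0.45,0,0,0],[0.32,-0.02,-0.45,0,0,0],[0.32,-0.03,-0.45,0,0,0],[0.32,-0.03,-0.45,0,0,0],[0.32,-0.03,-0.45,0,0,0],[0.3,-0.03,-0.4,0,0,0],[0,0,0,0,0,0],[0,0,0,0,0,0]]]'; python3 -m crank '[[[0,0,0,0,0,0],[0,0,0,0,0,0],[0,0,0,0,0,0],[0,0,0,0,0,0],[0,0,0,0,0,0],[0,0,0,0,0,0],[0,0,0,0,0,0],[0,0,0,0,0,0]]]' 0 60
```

```text
time: 7.95
ee_pos: [0.5779, -0.0898, 0.1235]
tcp_rot: [-179.6, 41.2, 170.9]
wrist_force: [-0.3, -0.4, -0.0]
opening: 0.0854
grasp_force: 0.0
time: 8.62
ee_pos: [0.5782, -0.09, 0.1248]
tcp_rot: [-179.6, 41.4, 170.9]
wrist_force: [-1.2, -0.6, 5.2]
opening: 0.0475
grasp_force: 61.8
```

```bash
python3 -m crank '[[[0,0,0.3,0,0,0],[0,0,0.6,0,0,0],[0,0,1,0,0,0],[0,0,1,0,0,0],[0,0,1,0,0,0],[0.3,-0.05,1,0,0,0],[0.7,-0.1,1,0,0,0],[0.7,-0.1,1,0,0,0],[0.7,-0.1,1,-0.156,-0.988,0],[0.7,-0.1,1,-0.156,-0.988,0],[0.7,-0.1,1,-0.156,-0.988,0],[0.7,-0.1,1,-0.156,-0.988,0],[0.3,-0.1,1,-0.156,-0.988,0],[0,0,1,-0.156,-0.988,0],[0,0,1,-0.156,-0.988,0],[0,0,1,-0.02,-0.13,0],[0,0,0,0,0,0],[0,0,0,0,0,0]]]'; python3 - <<'E'
from h import *
print(bot.get_obs()['q'])
from kin import ik
for p in(0,-20,-30,-35,-40): print(p,ik(.68,.43,p),ik(.72,.43,p))
E
```

```text
time: 10.12
ee_pos: [0.674, -0.1049, 0.4227]
tcp_rot: [37.4, 89.9, 27.9]
wrist_force: [-0.0, 0.1, -3.0]
opening: 0.0477
grasp_force: 62.0
[ -8.44297749 -35.13099474 -48.14239322 -13.12177945  -1.02328293
   0.08229019]
0 [-36.0, -48.0, -12] [-28.0, -43.0, -15]
-20 [-18.0, -54.0, -56] [-11.0, -49.0, -57]
-30 [-3.0, -51.0, -78] [2.0, -46.0, -78]
-35 [4.0, -49.0, -88] [9.0, -43.0, -87]
-40 [12.0, -45.0, -97] [16.0, -40.0, -96]
```

```bash
python3 -m crank '[[[0,0,0,0.5,-0.08,0],[0,0,0,0.985,-0.16,0],[0,0,0,0.985,-0.16,0],[0,0,0,0.985,-0.16,0],[0,0,0,0.985,-0.16,0],[0,0,0,0.985,-0.16,0],[0,0,0,0.985,-0.16,0],[0,0,0,0.985,-0.16,0],[0,0,0,0.985,-0.16,0],[0,0,0,0.985,-0.16,0],[0,0,0,0.985,-0.16,0],[0,0,0,0.985,-0.16,0],[0,0,0,0.985,-0.16,0],[0,0,0,0.985,-0.16,0],[0,0,0,0.985,-0.16,0],[0,0,0,0.985,-0.16,0],[0,0,0,0.985,-0.16,0],[0,0,0,0.985,-0.16,0],[0,0,0,0.985,-0.16,0],[0,0,0,0.985,-0.16,0]]]';python3 -m crank '[[[0,0,0,0.985,-0.16,0],[0,0,0,0.985,-0.16,0],[0,0,0,0.985,-0.16,0],[0,0,0,0.985,-0.16,0],[0,0,0,0.985,-0.16,0],[0,0,0,-0.156,-0.988,0],[0,0,0,-0.156,-0.988,0],[0,0,0,-0.156,-0.988,0],[0,0,0,-0.156,-0.988,0],[0,0,0,-0.156,-0.988,0],[0,0,0,0,0,0],[0,0,0,0,0,0],[0,0,0,0,0,0]]]'; python3 - <<'E'
from h import *
import cv2
from scipy.spatial.transform import Rotation as Ro
o=bot.get_obs();print(o['q'])
g=Ro.from_euler('xyz',[-179.6,41.4,170.9],degrees=True)
r=Ro.from_euler('xyz',o['tcp_rot'],degrees=True)
print("can axis",(r*g.inv()).apply([0,0,1]))
cv2.imwrite("pics/s2.png",bot.camera("scene")[:,:,::-1])
E
```

```text
time: 11.78
ee_pos: [0.6741, -0.1049, 0.422]
tcp_rot: [90.9, -44.3, 80.1]
wrist_force: [0.1, -0.7, -3.9]
opening: 0.0479
grasp_force: 62.5
time: 12.87
ee_pos: [0.6815, -0.106, 0.4231]
tcp_rot: [24.8, -63.6, 143.7]
wrist_force: [-0.1, 0.2, -2.2]
opening: 0.0474
grasp_force: 62.5
[ -8.7303142  -14.27492738 -54.78410438 -64.30460054  -0.29091204
 168.13536782]
can axis [-0.43972553 -0.06099428 -0.89605868]
```

View pics/s2.png

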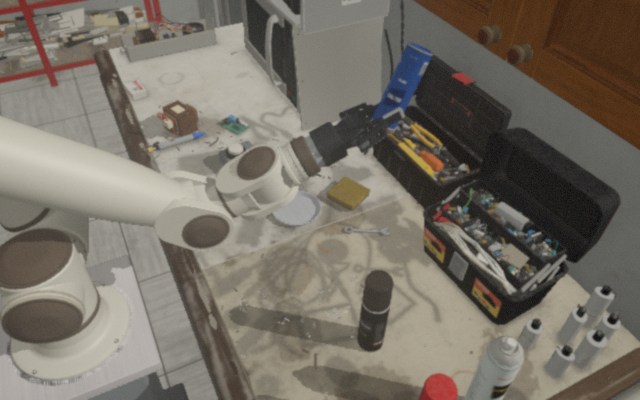

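The scene picture shows the can upside down, its blue base up at about (408,65), tilted 154°. I tilt it a bit more and hold it.

```bash
python3 -m crank '[[[0,0,0,-0.08,-0.5,0],[0,0,0,-0.08,-0.5,0],[0,0,0,-0.08,-0.5,0],[0,0,0,-0.08,-0.5,0],[0,0,0,0,0,0],[0,0,0,0,0,0],[0,0,0,0,0,0],[0,0,0,0,0,0],[0,0,0,0,0,0],[0,0,0,0,0,0],[0,0,0,0,0,0],[0,0,0,0,0,0],[0,0,0,0,0,0],[0,0,0,0,0,0],[0,0,0,0,0,0],[0,0,0,0,0,0],[0,0,0,0,0,0],[0,0,0,0,0,0],[0,0,0,0,0,0],[0,0,0,0,0,0]]]'; python3 - <<'E'
from h import *
from scipy.spatial.transform import Rotation as Ro
o=bot.get_obs();print(o['q'])
g=Ro.from_euler('xyz',[-179.6,41.4,170.9],degrees=True)
r=Ro.from_euler('xyz',o['tcp_rot'],degrees=True)
print("can axis",(r*g.inv()).apply([0,0,1]),"tool z",r.apply([0,0,1]))
E
```

```text
time: 14.58
ee_pos: [0.6803, -0.1059, 0.4227]
tcp_rot: [14.6, -50.5, 152.3]
wrist_force: [0.6, 0.6, -3.4]
opening: 0.0473
grasp_force: 62.6
[ -8.75770571   5.76538524 -49.84488917 -93.58550775  -0.22621201
 168.07705569]
can axis [-0.21020146 -0.09767242 -0.9727669 ] tool z [ 0.77847912 -0.12392128  0.615316  ]
```

```bash
python3 -m crank '[[[0,0,0,0.08,0.5,0],[0,0,0,0.1,0.6,0],[0,0,0,0.1,0.6,0],[0,0,0,0.1,0.6,0],[0,0,0,0.1,0.6,0],[0,0,0,0.1,0.6,0],[0,0,0,0.1,0.6,0],[0,0,0,0.1,0.6,0],[0,0,0,0.1,0.6,0],[0,0,0,0,0,0],[0,0,0,-0.985,0.16,0],[0,0,0,-0.985,0.16,0],[0,0,0,-0.985,0.16,0],[0,0,0,-0.985,0.16,0],[0,0,0,-0.985,0.16,0],[0,0,0,-0.985,0.16,0],[0,0,0,-0.985,0.16,0],[0,0,0,-0.985,0.16,0],[0,0,0,-0.985,0.16,0],[0,0,0,-0.985,0.16,0]]]';python3 -m crank '[[[0,0,0,-0.985,0.16,0],[0,0,0,-0.985,0.16,0],[0,0,0,-0.985,0.16,0],[0,0,0,-0.985,0.16,0],[0,0,0,-0.985,0.16,0],[0,0,0,-0.985,0.16,0],[0,0,0,-0.985,0.16,0],[0,0,0,-0.985,0.16,0],[0,0,0,-0.985,0.16,0],[0,0,0,-0.985,0.16,0],[0,0,0,-0.985,0.16,0],[0,0,0,-0.985,0.16,0],[0,0,0,-0.985,0.16,0],[0,0,0,-0.985,0.16,0],[0,0,0,-0.5,0.08,0],[0,0,0,0,0,0]]]'; cat > rot.py <<'E'
from h import *
from scipy.spatial.transform import Rotation as Ro
o=bot.get_obs();print(o['q'].round(1),o['ee_pos'].round(4))
g=Ro.from_euler('xyz',[-179.6,41.4,170.9],degrees=True)
r=Ro.from_euler('xyz',o['tcp_rot'],degrees=True)
a=(r*g.inv()).apply([0,0,1]);t=r.apply([0,0,1])
print("can axis",a,"tool z",t,"az",np.degrees(np.arctan2(t[1],t[0])),"pitch",np.degrees(np.arcsin(-t[2])))
v=np.cross(a,[0,0,1]);v*=np.arctan2(np.linalg.norm(v),a[2])/(np.linalg.norm(v)+1e-9)
print("rotvec to upright / 0.12:",v/.12)
E
python3 rot.py
```

```text
time: 16.25
ee_pos: [0.6805, -0.1059, 0.4215]
tcp_rot: [89.6, -9.5, 81.8]
wrist_force: [-0.2, 0.1, -3.3]
opening: 0.0476
grasp_force: 62.2
time: 17.58
ee_pos: [0.6805, -0.1059, 0.4215]
tcp_rot: [169.4, 89.0, 160.3]
wrist_force: [0.3, -0.1, -4.4]
opening: 0.0479
grasp_force: 62.0
[ -8.7 -34.1 -46.9 -11.8  -0.5   0.2] [ 0.6805 -0.1059  0.4215]
can axis [-0.73064657  0.10989454  0.67385368] tool z [ 0.98721302 -0.15851112 -0.01687232] az -9.121796459596288 pitch 0.9667585583261233
rotvec to upright / 0.12: [ 1.03046117  6.85114054 -0.        ]
```

```bash
python3 -m crank '[[[-0.5,0,0,0.149,0.985,0],[-0.5,0,0,0.149,0.985,0],[-0.5,0,0,0.149,0.985,0],[-0.5,0,0,0.149,0.985,0],[-0.5,0,0,0.149,0.985,0],[-0.5,0,0,0.149,0.985,0],[-0.5,0,0,0.14,0.93,0],[-0.14,1,-0.5,0,0,0.27],[-0.14,1,-0.5,0,0,0.27],[-0.14,1,-0.5,0,0,0.27],[-0.14,1,-0.5,0,0,0.27],[-0.14,1,-0.5,0,0,0.27],[-0.14,1,-0.5,0,0,0.27],[-0.14,1,-0.5,0,0,0.27],[-0.14,1,-0.5,0,0,0.27],[-0.14,1,-0.5,0,0,0.27],[-0.14,1,-0.5,0,0,0.27],[-0.14,0.95,-0.5,0,0,0.27],[0,0,0,0,0,0],[0,0,0,0,0,0]]]'; python3 rot.py;  python3 - <<'E'
from h import *
import cv2
a=bot.camera("wrist");cv2.imwrite("pics/w3.png",a[:,:,::-1])
print(wproj([.579,.1137,.004]))
E
```

```text
time: 19.25
ee_pos: [0.587, 0.1135, 0.3113]
tcp_rot: [-179.9, 44.7, -168.8]
wrist_force: [-0.9, -0.2, -2.1]
opening: 0.0474
grasp_force: 62.7
[ 10.9 -29.3 -24.8  49.7   0.2  -0.3] [0.587  0.1135 0.3113]
can axis [-0.05594969 -0.01535884  0.99831545] tool z [ 0.69039183  0.13579203 -0.71057698] az 11.127370786488465 pitch 45.28187921637089
rotvec to upright / 0.12: [-0.12806229  0.46650935  0.        ]
(np.float64(327.31019321844485), np.float64(-19.137126833403585))
```

View pics/w3.png

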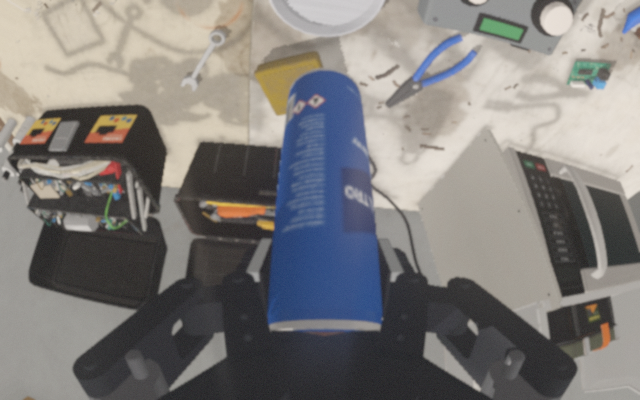

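The wrist view shows the can held straight, with its base near (327,75), and the tray above it at about column 327. I check for slip against the expected base.

```bash
python3 - <<'E'
from h import *
from scipy.spatial.transform import Rotation as Ro
o=bot.get_obs();p=o['ee_pos']
g=Ro.from_euler('xyz',[-179.6,41.4,170.9],degrees=True);r=Ro.from_euler('xyz',o['tcp_rot'],degrees=True);M=r*g.inv()
off=np.array([.577,-.0895,0])-[.5782,-.09,.1248]
for d in([0,0,0],[.0247,-.0039,0],[-.0247,.0039,0],[.0039,.0247,0],[-.0039,-.0247,0],[-.0247,.0039,.165],[0,0,.165]): print(d,np.round(wproj(p+M.apply(off+d)),1))
E
```

```text
[0, 0, 0] [326.   92.6]
[0.0247, -0.0039, 0] [326.1 119. ]
[-0.0247, 0.0039, 0] [325.8  62.3]
[0.0039, 0.0247, 0] [362.2  93.1]
[-0.0039, -0.0247, 0] [289.7  93.1]
[-0.0247, 0.0039, 0.165] [323.7 356. ]
[0, 0, 0.165] [324.3 359.8]
```

```bash
python3 -m crank '[[[-0.1,0,-0.5,-0.064,0.233,0],[-0.1,0,-1,-0.064,0.233,0],[-0.1,0,-1,0,0,0],[-0.05,0,-1,0,0,0],[0,0,-1,0,0,0],[0,0,-1,0,0,0],[0,0,-1,0,0,0],[0,0,-0.7,0,0,0],[0,0,-0.5,0,0,0],[0,0,-0.3,0,0,0],[0,0,0,0,0,0],[0,0,0,0,0,0]]]'; python3 rot.py;  python3 - <<'E'
from h import *
import cv2
a=bot.camera("scene");cv2.imwrite("pics/s3.png",cv2.resize(a[130:260,220:400],None,fx=4.4,fy=4.4,interpolation=2)[:,:,::-1])
E
```

```text
time: 20.3
ee_pos: [0.5796, 0.1127, 0.1529]
tcp_rot: [-179.5, 41.4, -168.5]
wrist_force: [-0.5, -0.7, -3.9]
opening: 0.0477
grasp_force: 62.8
[ 11.1 -27.8 -39.6  36.8  -0.2  -0.3] [0.5796 0.1127 0.1529]
can axis [-1.29408061e-04  1.25417759e-03  9.99999205e-01] tool z [ 0.64957747  0.12370279 -0.75016447] az 10.782063151712439 pitch 48.60462687755862
rotvec to upright / 0.12: [ 0.01045147  0.0010784  -0.        ]
```

View pics/s3.png

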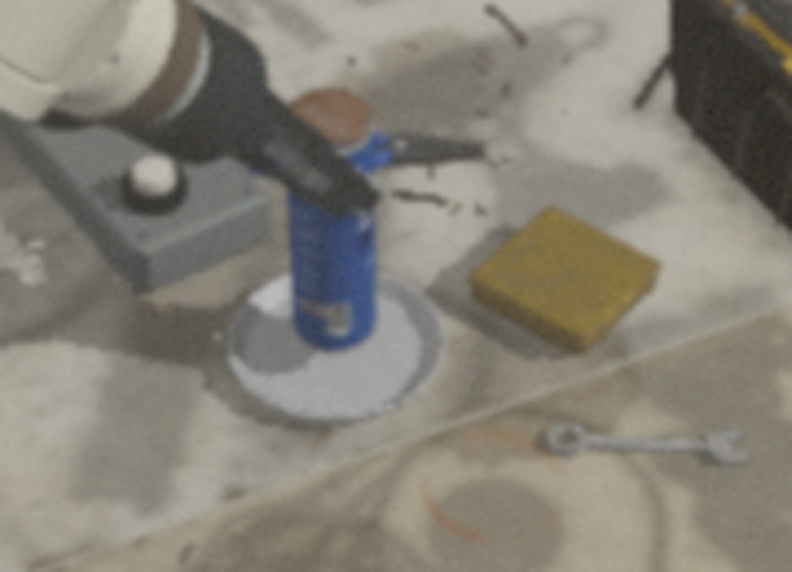

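The can stands upright above the tray's middle (crop about (335,340)). I lower it gently.

```bash
python3 -m crank '[[[0,0,-0.3,0,0,0],[0,0,-0.3,0,0,0],[0,0,-0.2,0,0,0],[0,0,-0.1,0,0,0],[0,0,-0.05,0,0,0],[0,0,0,0,0,0]]]'; python3 -m crank '[[[0,0,-0.05,0,0,0],[0,0,-0.05,0,0,0],[0,0,-0.05,0,0,0],[0,0,0,0,0,0]]]'
```

```text
time: 20.85
ee_pos: [0.5792, 0.1128, 0.1332]
tcp_rot: [-179.5, 41.4, -168.4]
wrist_force: [0.4, 0.4, -3.9]
opening: 0.0477
grasp_force: 62.8
time: 21.18
ee_pos: [0.5793, 0.1128, 0.1304]
tcp_rot: [-179.5, 41.4, -168.4]
wrist_force: [0.7, -1.0, -3.7]
opening: 0.0475
grasp_force: 62.8
```

```bash
python3 -m crank '[[[0,0,-0.05,0,0,0],[0,0,-0.05,0,0,0],[0,0,0,0,0,0]]]'; python3 -m crank '[[[0,0,-0.04,0,0,0],[0,0,0,0,0,0]]]';
```

```text
time: 21.43
ee_pos: [0.5796, 0.1128, 0.1288]
tcp_rot: [-179.5, 41.4, -168.4]
wrist_force: [0.7, -0.1, -3.0]
opening: 0.0477
grasp_force: 63.2
time: 21.6
ee_pos: [0.5799, 0.1129, 0.1288]
tcp_rot: [-179.5, 41.5, -168.4]
wrist_force: [-0.2, -0.7, 1.8]
opening: 0.0477
grasp_force: 63.1
```

```bash
python3 -m crank '[[[0,0,0,0,0,0],[0,0,0,0,0,0],[0,0,0,0,0,0],[0,0,0,0,0,0],[0,0,0,0,0,0],[0,0,0,0,0,0],[0,0,0,0,0,0],[0,0,0,0,0,0]]]' 1; python3 -m crank '[[[-0.2,-0.04,0.25,0,0,0],[-0.4,-0.08,0.46,0,0,0],[-0.4,-0.08,0.46,0,0,0],[-0.4,-0.08,0.46,0,0,0],[-0.4,-0.08,0.46,0,0,0],[-0.4,-0.08,0.46,0,0,0],[-0.4,-0.08,0.46,0,0,0],[-0.4,-0.08,0.46,0,0,0],[-0.4,-0.08,0.6,0,0,0],[-0.2,0,1,0,0,0],[0,0,1,0,0,0],[0,0,1,0,0,0]]]';  python3 rot.py; python3 - <<'E'
from h import *
import cv2
a=bot.camera("wrist");b=bot.camera("scene");print(wproj([.579,.1135,.15]),wproj([.579,.1135,.02]))
z=np.zeros((600,800,3),np.uint8);z[:330,:528]=cv2.resize(a,(528,330));z[330:590,:400]=cv2.resize(b[130:260,200:400],None,fx=2,fy=2,interpolation=2)
cv2.imwrite("pics/m4.png",z[:,:,::-1])
E
```

```text
time: 22.27
ee_pos: [0.5794, 0.1128, 0.1278]
tcp_rot: [-179.5, 41.4, -168.4]
wrist_force: [-0.9, -0.0, -0.3]
opening: 0.0857
grasp_force: 0.0
time: 23.27
ee_pos: [0.5067, 0.0991, 0.2707]
tcp_rot: [-179.5, 41.4, -168.4]
wrist_force: [1.1, -0.6, 0.8]
opening: 0.0857
grasp_force: 0.0
[ 11.2 -39.4 -33.   55.   -0.3  -0.3] [0.5067 0.0991 0.2707]
can axis [-9.19919693e-04  1.12616556e-03  9.99998943e-01] tool z [ 0.650119    0.12406567 -0.74963524] az 10.804152896586658 pitch 48.55879145031367
rotvec to upright / 0.12: [ 0.00938471  0.00766599 -0.        ]
(np.float64(325.6134196069083), np.float64(160.0702989464951)) (np.float64(326.2321717550421), np.float64(73.88342697295461))
```

View pics/m4.png

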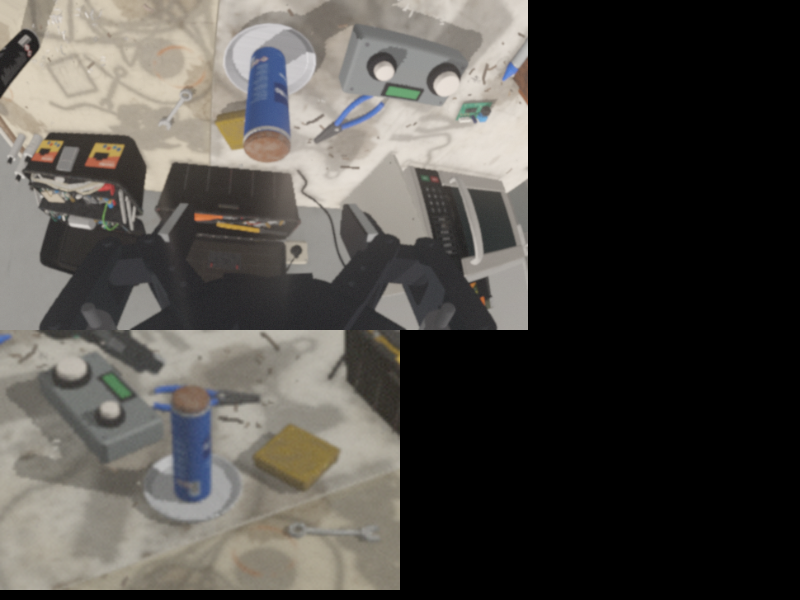

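The can stands upright in the tray, touched by nothing. Next is the stop key.

```bash
python3 -c "
from h import *
print(wplane(463,81,.062))"; python3 -m crank '[[[0.1,1,0,-0.187,0.98,0],[0.1,1,0,-0.187,0.98,0],[0.1,1,0,-0.187,0.98,0],[0.1,1,0,-0.187,0.98,0],[0.1,1,0,-0.187,0.98,0],[0.1,1,0,-0.187,0.98,0],[0.1,1,0,0,0,0],[0.1,0.55,0,0,0,0],[0,0,-0.5,0,0,0],[0,0,-1,0,0,0],[0,0,-1,0,0,0],[0,0,-1,0,0,0],[0,0,-1,0,0,0],[0,0,-1,0,0,0],[0,0,-0.7,0,0,0],[0,0,-0.5,0,0,0],[0,0,-0.3,0,0,0],[0,0,0,0,0,0],[0,0,0,0,0,0]]]' 0 40; python3 rot.py; python3 - <<'E'
from h import *
import cv2
a=bot.camera("wrist");p=bot.get_obs()['ee_pos'];print("tip",wproj(p-[0,0,.019]),"key",wproj([.522,.25,.062]))
cv2.imwrite("pics/w5.png",a[:,:,::-1])
E
```

```text
[0.52074131 0.24802561 0.062     ]
time: 24.95
ee_pos: [0.5229, 0.2451, 0.1304]
tcp_rot: [180.0, 2.0, -168.6]
wrist_force: [1.2, 0.5, 0.8]
opening: 0.0002
grasp_force: 0.0
[25.3  6.1 -1.9 80.  -0.4 13.9] [0.5229 0.2451 0.1304]
can axis [0.62376595 0.11933617 0.77244735] tool z [ 0.03365479  0.00756006 -0.99940492] az 12.66050339204054 pitch 88.02327780680105
rotvec to upright / 0.12: [ 1.07751028 -5.63210843  0.        ]
tip (np.float64(324.5029618793936), np.float64(251.69492004552512)) key (np.float64(331.92589632211974), np.float64(216.2204131874615))
```

View pics/w5.png

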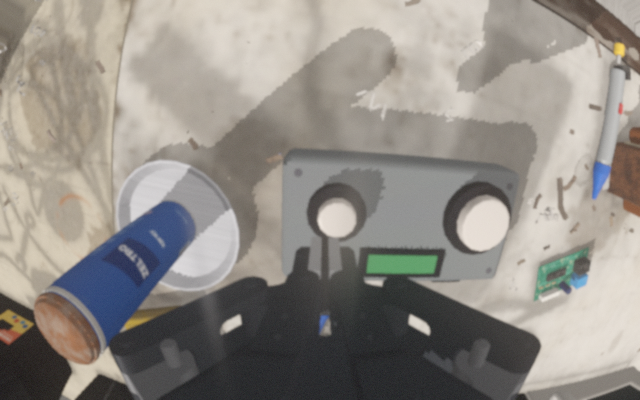

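The wrist view shows the stop key centred at (337,217), with the can upright in the tray on the left. Cast that pixel, then finish the approach.

```bash
python3 -c "
from h import *
print(wplane(337,217,.058),wplane(337,217,.064))"
```

```text
[0.52336877 0.25386087 0.058     ] [0.52114157 0.25315152 0.064     ]
```

```bash
python3 -m crank '[[[-0.03,0.17,-0.5,0,0.15,0],[-0.02,0.16,-0.6,0,0.13,0],[0,0,-0.6,0,0,0],[0,0,-0.3,0,0,0],[0,0,-0.1,0,0,0],[0,0,-0.1,0,0,0],[0,0,-0.1,0,0,0],[0,0,0,0,0,0]]]'; python3 -m crank '[[[0,0,-0.1,0,0,0],[0,0,-0.1,0,0,0],[0,0,0,0,0,0]]]'
```

```text
time: 25.67
ee_pos: [0.5221, 0.252, 0.0834]
tcp_rot: [179.6, 0.0, -168.6]
wrist_force: [-0.0, -0.5, -0.7]
opening: -0.0
grasp_force: 0.0
time: 25.92
ee_pos: [0.5223, 0.252, 0.0797]
tcp_rot: [179.6, 0.1, -168.6]
wrist_force: [-0.7, -0.6, 2.4]
opening: -0.0002
grasp_force: 1.6
```

```bash
python3 -m crank '[[[0,0,-0.1,0,0,0],[0,0,-0.1,0,0,0],[0,0,0,0,0,0],[0,0,0,0,0,0]]]'
```

```text
time: 26.25
ee_pos: [0.5223, 0.2521, 0.077]
tcp_rot: [179.6, 0.1, -168.6]
wrist_force: [-3.1, -2.6, 13.0]
opening: -0.0002
grasp_force: 6.4
```

```bash
python3 -m crank '[[[0,0,-0.06,0,0,0],[0,0,0,0,0,0],[0,0,0,0,0,0]]]'; python3 -m crank '[[[0,0,0.3,0,0,0],[0,0,0.7,0,0,0],[0,0,1,0,0,0],[0,0,1,0,0,0],[0,0,1,0,0,0],[0,0,1,0,0,0],[0,0,1,0,0,0],[0,0,0,0,0,0],[0,0,0,0,0,0]]]'; python3 - <<'E'
from h import *
import cv2
a=bot.camera("wrist");b=bot.camera("top")
z=np.vstack([cv2.resize(b[120:290,150:500],None,fx=1.6,fy=1.6),cv2.resize(a,(480,300))[:, :].repeat(1,0) if 0 else np.pad(cv2.resize(a,(480,300)),((0,0),(0,80),(0,0)))])
cv2.imwrite("pics/f.png",z[:,:,::-1])
E
```

```text
time: 26.5
ee_pos: [0.5223, 0.2521, 0.0768]
tcp_rot: [179.6, 0.1, -168.6]
wrist_force: [-5.8, -3.1, 20.5]
opening: 0.0002
grasp_force: 10.2
time: 27.25
ee_pos: [0.5225, 0.2522, 0.1949]
tcp_rot: [179.6, 0.1, -168.6]
wrist_force: [0.5, -0.3, -1.2]
opening: 0.0002
grasp_force: 0.0
```

View pics/f.png

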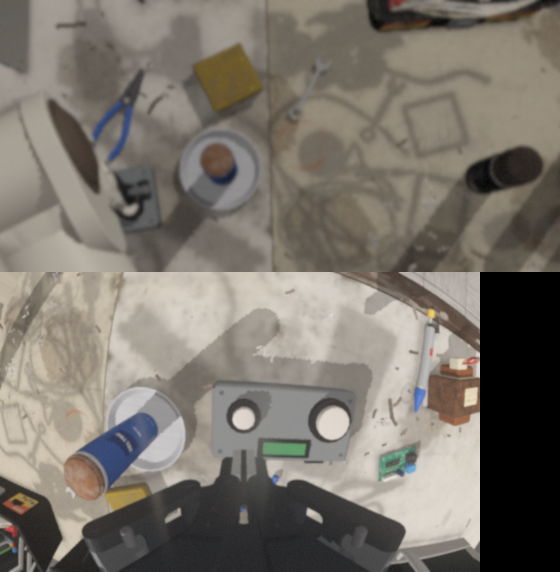

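The can stands upright in the tray at (218,162), the other things are where they were, both keys are up and the arm is clear. I hand it in.

```bash
python3 -c "
from workcell import bot
print(bot.job_done())"
```

```text
the job is handed in; nothing more can be done
None
```

I pressed the start key, lifted the can, turned it over to about 167° for over a second, and set it back upright in the drip tray. I then pressed the stop key and handed the job in at about 27 s; no verdict came back. Both key presses are judged from the press force and depth, and the other things looked unmoved in the last pictures.

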